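Hang the parts bin from the bench rail with an S-hook

ROBOT

A 6-joint arm with a two-finger parallel gripper is mounted at the origin on a cart in front of the work surface, level with it; the furniture and walls round the work are solid. World frame = base frame: x ahead of the robot, y to its left, z up, the work surface at z = 0. Lengths are in mm, angles in rad, forces in N, time in s.
With the tool pointing down it reaches from about 350 to 925 mm from the base axis. Payload 6.4 kg.
Tool frame: the origin (TCP) lies on the centre line of the jaws, within the pads' length; the fingertips stand 11 mm ahead of it and the grasp point (between the pads) lies 8 mm behind it; y points along the fingers, x is the direction in which the jaws open and shut, and the axes are right-handed (so a half turn about y gives the same grasp; the last joint's range is limited). The gripper opens to 94 mm and grips with 3 to 60 N. Pads are 16 mm wide; open, the fingers measure 119 mm over their backs; the gripper's body (75 mm by 177 mm) begins 78 mm behind the grasp point.
Start: joints at [-1.35, 0.245, 1.558, -0, 1.339, -0.174], TCP at [250.011, -600.007, 182.255] pointing down, gripper open.
Joint ranges: [-3.13, 3.13], [-1.02, 2.26], [0.13, 2.54], [-0.95, 4.09], [0.21, 2.88], [-2.74, 2.74]. Speed limits (rad/s): [2.57, 2.57, 3.14, 3.14, 3.14, 3.14].

INTERFACE

Orientations are given as a unit quaternion [w, x, y, z].
In Python, from bench import arm gives the robot as it stands.
- The arm moves only by the shell command python3 -m creep 'ROWS' [FORCE]. ROWS is JSON, a list of rows, each a list of 5 numbers: the closure in counts, from 0 (fully open) to 255 (shut), then the shift along the tool's x, y, z in m, then the turn about the tool's y in degrees. In form: [[grip, tx, ty, tz, yaw], ...]. A call has exactly 5 rows; each row shifts and turns the pose as measured when the row begins, along the tool's axes as they then stand; what a row does not reach is not made up. A row lasts 1/12 s, in which the tool goes at most 41.7 mm and 7.16 degrees, less where a joint would pass 70% of its speed; a pose out of reach is approached as far as the arm can. A call is refused whole if a number of a shift passes 0.0417 or a number of a turn 7.16, either way. A call with a gripper value outside its range is refused whole. The fingers move at their own pace and stop on an object; FORCE is the grip in N (left out, the last holds). Time passes only in rows, so rows that do not move let the fingers close, or fill a call up. It gives the time, the measured TCP pose, the force and the opening at its end, in the units of the state.
- arm.get_obs(): the state, without advancing time (a new reading comes with each control period).
- arm.capture(name): name is "side" or "top"; returns a dict with "pixels" (384x512x3 uint8, red, green, blue), "z_map" (384x512 float32, mm along the optical axis (not along the pixel's ray), 0 where there is no reading), "fx", "fy", "cx", "cy" (pixels), "k1" (the pictures are not rectified: a ray, as slopes to the right and down, at radius r is drawn at 1 + k1 r^2 times it, then the intrinsics apply), "eye" and "attitude" of the camera in the world. Camera axes: x right, y down, z forward; pixel columns grow to the right and rows downward; lengths in mm; the calibration is good to about 2 mm. A picture is of the moment at which its call begins.
- arm.finish_job(): hands the job in, once; it reports no verdict.
The state is a dict: "time": time; "joints": joint angles; "qd": joint speeds; "joint_torque": joint torques, N m; "position": TCP position; "tool_rot": TCP orientation; "force": force on the tool from outside, world axes, zero at the start; "moment": the same for the moment, N m; "finger_gap": finger opening in mm.
Only numpy, scipy, OpenCV 4.12 (cv2) and the standard library are available. Lean on these libraries where they do the work, as an engineer would, in place of code of your own. Each camera call takes 0.05 s, during which the arm holds its last target. There are 200 camera calls.

TASK

Take the S-hook off its peg stand and hook its upper curl over the bench rail near the middle of the bar, let go of it, and then hang the small metal parts bin that has the wire bail from the hook's lower curl by that bail, so that it hangs free and level. Leave the other bin, which has no bail, where it stands.

Things in the scene. Friction and masses are not known exactly. Their poses are not given: they have to be found in the camera images.
- hook_grip (a point): Loose S-hook of bare 10 mm steel rod, 158 mm tall, 66 wide, 60 g, upright in its x-z plane (z up). It starts hung by its upper curl on the 10 mm peg (along y) of a small stand at the right. This point: middle of the upright rod at the back (-x) of the upper curl; pinch it here across y. Hook centre at (+28, 0, -46) mm from here. To unhook: lift 45 mm, then move to its -x.
- hook_crown (a point): Inside top of the S-hook's upper curl, (0, 0, +69) mm from the hook's centre; axes as hook_grip. Curl inner radius 23 mm, open downward, tip on +x ending 37 mm above the hook's centre. A bar enters from the hook's +x side under that tip, about 25 mm above the hook's centre (the shank slants across the centre), then the hook is lowered.
- hook_seat (a point): Inside bottom of the S-hook's lower curl, (0, 0, -69) mm from the hook's centre; axes as hook_grip. Curl inner radius 23 mm, open upward, tip on -x (28 mm off) ending 32 mm above this point. A bar enters from the hook's -x side, over that tip, about 47 mm above this point, and is then lowered.
- rail_mid (a point): Middle of the fixed bench rail: level steel bar, 12 mm diameter, its axis 0.31 m above the worktop, along its y, straight from y = +114 mm (left; there it bends back to a post 80 mm behind) to the free end at y = -130 mm with a 20 mm knob. This point is on the bar's axis; the robot faces its -x side. Hook here: cords hang about the left end.
- bin_grip (a point): Loose open sheet-metal bin, 100 x 60 x 45 mm (x, y, z), 70 to 130 g, with a fixed wire bail over it and a flat finger plate out of its front (-x): 10 mm thick along y, 52 mm long, 16 to 48 mm above the bench. This point: where to pinch the plate across y, 33 mm above the bin's underside, 84 mm in front of its middle; z up. Grip firmly: the bin overhangs far to +x.
- bail_mid (a point): Middle of that bin's bail: 6 mm wire along y, straight for 44 mm, its axis 118 mm above the bin's underside, 75.5 mm behind (+x) and 85 mm above bin_grip. The bin balances level below it. A hand leaning back by some 20 degrees, or upright, keeps clear of hook and rail. Axes as bin_grip.
- plain_bin_mid (a point): Centre of the other loose bin: the same bin and finger plate, without a bail. It swaps places with the first from run to run and stays where it is.

How it is judged (in metres and radians):
On the way:
1. the S-hook hangs on the rail by its upper curl near the middle, let go, while the bin with the bail has not been hung yet (x of hook_crown in the frame of rail_mid between -0.015 and 0.015 m and z of hook_crown in the frame of rail_mid between 0 and 0.012 m and y of hook_crown in the frame of rail_mid between -0.07 and 0.07 m and distance between bail_mid and hook_seat above 0.06 m and contact force between the fingers and s_hook below 0.1 N), for 0.2 s.
At the end, for the whole second after the job is handed in: Hook's crown within 15 mm of the rail axis sideways, 0 to 12 mm above it, within 70 mm of the bar's middle; middle of the bail within 30 mm of the lower curl's inside bottom, the hook carrying the bin; bin clear of the bench, within 0.3 rad of level, under 0.1 m/s (x of hook_crown in the frame of rail_mid between -0.015 and 0.015 m and z of hook_crown in the frame of rail_mid between 0 and 0.012 m and y of hook_crown in the frame of rail_mid between -0.07 and 0.07 m and distance between bail_mid and hook_seat below 0.03 m and contact force between bail_bin and s_hook above 0.2 N and height (world z) of bin_grip above 0.05 m and angle between bail_mid's own z axis and vertical below 0.3 rad and linear speed of bail_bin below 0.1 m/s); the robot touches nothing.
It fails at once if the bin without a bail is moved by more than 40 mm (distance of plain_bin_mid from where it was at the start of the episode above 0.04 m).
It also fails if it takes over 64 s, if anything falls off the work surface, if the arm or the gripper's body presses on something with over 40 N, if the wrist force passes 120 N, or if a joint passes its speed limit or range.

## Working session

There is one attempt and no reset: what is moved stays moved. The work goes in short steps, Python scripts to look and compute and a shell command to move; the robot and the scene stay as the last step left them, time stands still between calls to the robot, and variables do not carry over. Pictures are saved under pics/ and viewed, about 8 in all and at most 12, crops included, and the job is handed in when it is done.

```bash
ls; mkdir -p pics; cat > h.py <<'E'
import numpy as np, cv2
from bench import arm
from scipy.spatial.transform import Rotation as R
def rot(q): return R.from_quat([q[1],q[2],q[3],q[0]]).as_matrix()
def snap(n,f):
    c=arm.capture(n); cv2.imwrite('pics/'+f+'.png',cv2.cvtColor(c['pixels'],cv2.COLOR_RGB2BGR)); np.savez('pics/'+f+'.npz',**c); return c
def att(c):
    a=np.array(c['attitude']); return a if a.shape==(3,3) else rot(a)
def pts(c,u,v,z=None):
    u=np.asarray(u,float);v=np.asarray(v,float)
    xd=(u-c['cx'])/c['fx'];yd=(v-c['cy'])/c['fy'];x,y=xd,yd
    for _ in range(20):
        s=1+c['k1']*(x*x+y*y);x,y=xd/s,yd/s
    if z is None: z=c['z_map'][v.astype(int),u.astype(int)]
    return (np.stack([x,y,np.ones_like(x)],-1)*np.asarray(z)[...,None])@att(c).T+np.array(c['eye'])
def cloud(c):
    v,u=np.mgrid[:384,:512]; return pts(c,u,v)
E
python3 - <<'E'
from h import *
for n in('side','top'):
    c=snap(n,n+'0'); print(n,c['eye'],c['attitude'],c['fx'],c['cx'],c['cy'],c['k1'])
o=arm.get_obs(); print(o); print(rot(o['tool_rot']))
a=cv2.imread('pics/side0.png');
E
```

```text
pics
side [ 388.52723734 1059.82392072  647.99671743] [ 0.04319364 -0.04811528  0.83364828 -0.54849774] 412.064489945312 253.99115321638948 194.64740371498607 -0.12755607003354477
top [4.00064673e+02 5.42117383e-02 1.36640071e+03] [-0.03605953  0.7106228  -0.70122032  0.04477726] 433.2794037058902 255.7906795931146 199.03695487684166 0.034041327497442084
{'time': 0.1, 'joints': array([-1.35010337e+00,  2.45721995e-01,  1.55884538e+00, -4.65899223e-06,
        1.33870498e+00, -1.74142349e-01]), 'qd': array([ 0.00015893, -0.00010185, -0.00172667,  0.00038924,  0.00131831,
        0.00151675]), 'joint_torque': array([-2.47850612e-04, -4.16917348e+01, -3.15525556e+01,  6.86050602e-02,
        3.10126925e-02, -6.35922061e-05]), 'position': array([ 249.88053298, -599.44180852,  181.29493119]), 'tool_rot': array([ 0.58876595, -0.5879482 ,  0.39264951, -0.39178813]), 'force': array([-0.40541005,  1.47292527, -0.05190241]), 'moment': array([-0.02504549,  0.01709913,  0.00694916]), 'finger_gap': 94.00802811745328}
[[ 3.84656856e-01 -3.72120282e-04  9.23059567e-01]
 [-9.23058159e-01  1.63796830e-03  3.84656929e-01]
 [-1.65508095e-03 -9.99998589e-01  2.86567073e-04]]
```

View pics/side0.png

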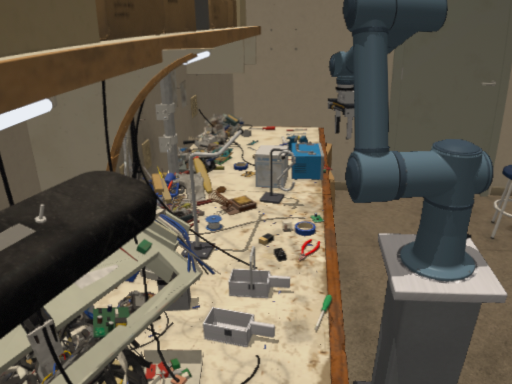

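View pics/top0.png

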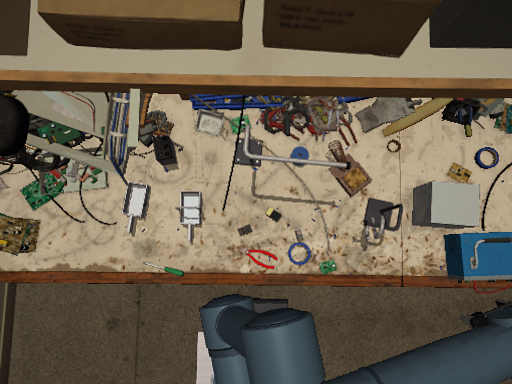

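```bash
python3 - <<'E'
from h import *
s=cv2.imread('pics/side0.png');t=cv2.imread('pics/top0.png')
r=lambda i,x,y,w,h,k:cv2.resize(i[y:y+h,x:x+w],None,fx=k,fy=k,interpolation=cv2.INTER_CUBIC)
A=r(s,180,130,100,75,4);B=r(s,255,130,100,75,4);C=r(t,330,175,100,75,4);D=r(t,160,175,100,75,4)
cv2.imwrite('pics/crop0.png',np.vstack([np.hstack([A,B]),np.hstack([C,D])]))
c=dict(np.load('pics/top0.npz')); P=cloud(c)
# heights maps rail
m=(P[...,2]>295)&(P[...,2]<335)&(c['z_map']>0)
v,u=np.nonzero(m); k=(u>230)&(u<360)&(v>110)&(v<180)
for uu in range(242,352,6):
    q=k&(u==uu)
    if q.any(): p=P[v[q],uu]; print(uu,v[q].min(),v[q].max(),p.mean(0).round(1),p[:,2].max().round(1))
np.set_printoptions(linewidth=250,suppress=True)
print(P[195:250:2,360:406:2,2].round().astype(int))
E
```

```text
248 124 157 [673.7   9.1 312.8] 317.1
254 155 159 [625.2  -6.4 315.7] 317.6
260 156 159 [624.3 -21.3 315.3] 317.8
266 156 160 [623.3 -36.1 314.8] 318.0
272 157 161 [621.1 -51.  314.5] 319.9
278 157 161 [621.  -65.7 316.2] 317.9
284 158 162 [619.  -80.6 314.5] 318.7
290 158 162 [619.1 -95.4 315.5] 317.8
296 159 163 [ 616.7 -110.2  315.7] 318.1
302 160 163 [ 615.7 -125.   315.7] 317.8
308 160 164 [ 614.6 -139.8  315.9] 316.7
314 161 165 [ 612.8 -155.   313.3] 316.0
320 160 165 [ 614.  -169.6  314.9] 317.0
326 161 166 [ 611.7 -184.4  315. ] 318.9
332 161 165 [ 613.4 -199.4  313.9] 315.9
338 162 166 [ 610.7 -213.8  315.7] 319.2
344 163 166 [ 609.6 -228.6  316. ] 317.0
[[  -1    0   -4    1    1    1   -1   -3    6    2    0   -2    3   -2   -3    1    2   -3   -1   -5    2   -1    0]
 [   1   -1    0   -5    5    2    5   -3   -2   -1   -2   -2   -5    3   -1    1   -3    3   -1    5    2    5   -2]
 [   4   -5    1    3    6   14   13   18   10   -6   -4   -2    0   -4   -2    1   -1   -2   -1   -1    4   -4    3]
 [  -4   -2    5    2    6    8   13   12   14   15   11   11   16   -3  
[... 2177 characters left out ...]
  3   -2    2   99    2    4    7   -3    1    0   -2    4    3   -2    3    0    3    1   -1    2   -5    2]
 [   0    3    1   -2   -2    4   -2    2    1   -5   -6   -6    0    3   -8    8   -1   -1    2 1366    0    0   -7]
 [  -1    1    2    3    5   -4    5    0   -1   -7   -5    3   -6    5   -3    0   -1   -1    4    2    4    5    2]
 [   0    6    0   -2    5    2    3    4    1    5    0   -2    3    6   -7    0   -8    1    1   -8    2   -2    2]
 [   2   -1    3    3    1   -2   -1    0    2    0    2    8    5    1    1    0    5    1    0    0    0    0    1]
 [  -1    6   -3    5    1    2   -2   -3    0    6   -5    4   -3   -6    5    1    2    1    3   -2   -2   -3   -1]]
```

View pics/crop0.png

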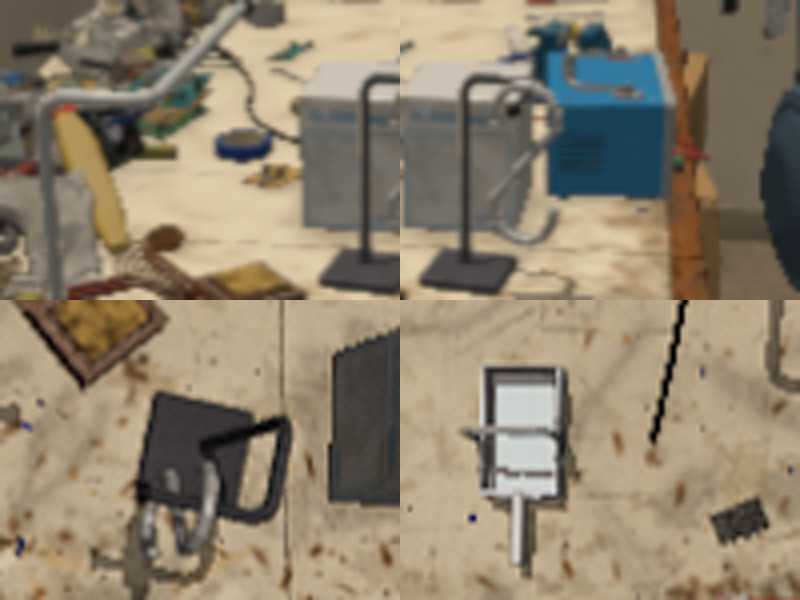

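```bash
python3 - <<'E'
from h import *
np.set_printoptions(linewidth=200,suppress=True,precision=1)
c=dict(np.load('pics/top0.npz')); P=cloud(c); s=dict(np.load('pics/side0.npz')); S=cloud(s)
v,u=np.mgrid[:384,:512]
# rail end extents (top)
for uu in (242,244,246,248,250,346,348,350,352):
    q=P[110:185,uu]; q=q[(q[:,2]>295)&(q[:,2]<335)]; print(uu,len(q),q.mean(0) if len(q) else '',np.ptp(q[:,0]) if len(q) else '')
# side cloud hook region
hp=[]
for nm,Q in (('top',P),('side',S)):
    m=(Q[...,2]>25)&(Q[...,2]<235)&(Q[...,0]>380)&(Q[...,0]<560)&(Q[...,1]>-400)&(Q[...,1]<-220)
    q=Q[m]; print(nm,len(q),q.min(0),q.max(0)); hp.append(q)
np.savez('pics/hp.npz',a=hp[0],b=hp[1])
q=hp[1]
for z in range(30,230,8):
    w=q[(q[:,2]>=z)&(q[:,2]<z+8)]
    h,e=np.histogram(w[:,0],bins=np.arange(380,561,6)); print(z,' '.join('%3d:%d,%d'%(e[i],h[i],np.median(w[(w[:,0]>=e[i])&(w[:,0]<e[i+1]),1])) for i in range(len(h)) if h[i]))
E
```

```text
242 0  
244 23 [660.3  18.8 314.9] 56.54166044985152
246 32 [667.2  13.9 315. ] 83.63866967328329
248 24 [673.7   9.1 312.8] 85.6560821567864
250 5 [627.7   3.5 315.1] 9.422299484191399
346 8 [ 609.8 -233.7  315.3] 18.190139458728254
348 8 [ 609.3 -238.   318.1] 17.478581102574026
350 0  
352 0  
top 372 [ 433.1 -400.    60.2] [ 512.1 -306.3  218.4]
side 295 [ 433.8 -400.    25.8] [ 528.9 -300.5  216.3]
30 518:1,-399
38 518:1,-398 524:1,-399
46 524:1,-396
54 464:1,-345 470:1,-348
62 434:1,-347 440:1,-341 446:3,-342 452:4,-338 458:2,-342 464:4,-346 470:2,-346 476:5,-344 482:1,-343 518:1,-398
70 434:1,-337 440:2,-341 446:3,-339 452:1,-343 476:2,-346 482:6,-347 488:1,-347 494:1,-353 524:2,-398
78 434:4,-341 440:2,-337 488:5,-351 494:1,-349 518:1,-399 524:1,-394
86 434:3,-337 440:1,-339 488:2,-351 494:2,-352 518:1,-397 524:1,-399
94 434:5,-339 488:2,-345 494:3,-350 524:1,-398
102 482:3,-343 488:3,-348 494:1,-352 518:1,-399 524:2,-398
110 476:3,-346 482:3,-347 488:1,-352
118 470:2,-349 476:4,-347 482:1,-346
126 464:3,-343 470:2,-345 476:1,-346
134 458:3,-342 464:4,-343 470:1,-348 524:2,-398
142 452:1,-345 458:4,-342 464:1,-345
150 446:5,-340 452:3,-341 458:1,-341 518:1,-398
158 440:2,-337 446:2,-338 518:1,-399 524:1,-399
166 428:1,-338 434:1,-334 440:5,-340 446:2,-339 524:1,-397
174 428:1,-338 434:4,-339 440:2,-338 488:2,-351 494:2,-349 518:1,-398 524:2,-398
182 428:1,-333 434:2,-344 440:2,-340 488:3,-349 494:2,-350
190 434:4,-339 440:3,-339 470:2,-303 482:1,-345 488:3,-347 494:2,-349 524:2,-397
198 434:1,-341 440:5,-339 446:1,-340 452:1,-347 458:3,-344 464:8,-320 470:6,-306 476:6,-329 482:6,-369 488:6,-372 494:4,-398 500:2,-396 506:3,-394 512:2,-399
206 440:2,-341 446:2,-338 452:5,-340 458:5,-343 464:5,-340 470:7,-345 476:5,-347 482:2,-352 488:1,-348 500:1,-396 506:1,-398 512:1,-398
214 452:1,-346 458:2,-345 464:1,-346 470:2,-346
222
```

```bash
cat >> h.py <<'E'
from scipy.optimize import least_squares
def hookmodel():
    t=np.linspace(-np.arcsin(9/28),np.pi,60); a=np.c_[28*np.cos(t),0*t,46+28*np.sin(t)]
    l=np.linspace(0,1,40)[:,None]; s=(1-l)*[-28,0,46]+l*[28,0,-46]
    return np.vstack([a,s,-a])
from scipy.spatial import cKDTree
def fithook(Q,g):
    M=cKDTree(hookmodel())
    f=lambda p,Q:M.query((Q-p[:3])@R.from_euler('z',p[3],degrees=True).as_matrix())[0]-5
    p=np.array(g,float)
    for tol in(30,12,7,7):
        K=Q[np.abs(f(p,Q))<tol]; p=least_squares(lambda p:f(p,K),p,loss='soft_l1',f_scale=3).x
    return p,len(K),np.sqrt(np.mean(f(p,K)**2))
def go(x,y,z,h):
    "tool-frame shift (m) and turn (deg) to the target; h = heading of tool z"
    o=arm.get_obs(); T=rot(o['tool_rot']); d=(np.array([x,y,z])-o['position'])@T/1000
    hd=np.degrees(np.arctan2(T[1,2],T[0,2])); print('pos',o['position'].round(1),'head %.1f'%hd,'gap %.1f'%o['finger_gap'],'F',o['force'].round(1),'shift',d.round(4),'turn %.1f'%(hd-h))
E
python3 - <<'E'
from h import *
np.set_printoptions(suppress=True,precision=1)
h=np.load('pics/hp.npz')
for q in(h['a'],h['b'],np.vstack([h['a'],h['b']])): print(fithook(q,[465,-345,137,-11]))
c=dict(np.load('pics/top0.npz')); P=cloud(c); s=dict(np.load('pics/side0.npz')); S=cloud(s)
for u0,u1 in((115,155),(172,212)):
  for nm,Q in(('top',P),):
    q=Q[175:250,u0:u1].reshape(-1,3)
    w=q[(q[:,2]>38)&(q[:,2]<52)]; r=cv2.minAreaRect(w[:,:2].astype(np.float32)); print(u0,'all',r)
    # plate/box by distances
    hh,e=np.histogram(w[:,0],bins=np.arange(400,640,8));print([(int(e[i]),int(hh[i]),np.ptp(w[(w[:,0]>=e[i])&(w[:,0]<e[i]+8),1]).round(),w[(w[:,0]>=e[i])&(w[:,0]<e[i]+8),1].mean().round(1)) for i in range(len(hh)) if hh[i]])
    b=q[(q[:,2]>100)&(q[:,2]<130)]; print('bail',b.mean(0) if len(b) else 0,len(b), np.polyfit(b[:,1],b[:,0],1) if len(b)>5 else '')
    print(q[(q[:,2]>60)&(q[:,2]<100)].mean(0))
w=S[240:350,190:300].reshape(-1,3); b=w[(w[:,2]>105)&(w[:,2]<130)&(w[:,1]>0)&(w[:,1]<500)]; print('side bail',b)
go(0,0,0,0)
E
```

```text
(array([ 464.9, -350.6,  137.3,  -12.7]), 227, np.float64(2.078875945828402))
(array([ 465.3, -346. ,  136.8,  -11.3]), 219, np.float64(2.228213640851185))
(array([ 465.9, -348. ,  137.6,  -12.7]), 442, np.float64(2.3591073606135495))
115 all ((522.6337890625, 359.68609619140625), (65.05523681640625, 154.91354370117188), 81.54167938232422)
[(440, 3, np.float64(5.0), np.float64(369.3)), (448, 11, np.float64(8.0), np.float64(368.8)), (456, 9, np.float64(10.0), np.float64(367.4)), (464, 12, np.float64(9.0), np.float64(366.1)), (472, 10, np.float64(9.0), np.float64(365.5)), (480, 7, np.float64(8.0), np.float64(364.2)), (488, 20, np.float64(36.0), np.float64(355.0)), (496, 23, np.float64(58.0), np.float64(365.7)), (504, 10, np.float64(60.0), np.float64(355.0)), (512, 8, np.float64(62.0), np.float64(360.2)), (520, 8, np.float64(63.0), np.float64(351.6)), (528, 12, np.float64(63.0), np.float64(352.3)), (536, 10, np.float64(64.0), np.float64(362.1)), (544, 9, np.float64(64.0), np.float64(358.8)), (552, 10, np.float64(61.0), np.float64(360.1)), (560, 6, np.float64(58.0), np.float64(352.2)), (
[... 1587 characters left out ...]
2.1]
 [514.5 180.1 119. ]
 [518.3 188.9 121.1]
 [515.9 188.1 120.8]
 [517.6 193.9 121.3]
 [515.6 190.5 119.4]
 [516.8 199.9 122.1]
 [515.1 194.2 118.7]
 [515.9 205.9 122.9]
 [514.7 197.6 117.9]
 [516.1 205.3 119.7]
 [515.7 208.6 118.9]
 [517.8 211.1 117.5]
 [514.8 214.6 119.8]
 [517.3 214.8 116.9]
 [514.4 217.8 119. ]
 [516.9 217.9 116.1]
 [514.6 217.2 115.7]
 [517.1 217.1 112.7]
 [514.3 219.4 114.3]
 [516.5 221.7 112.8]
 [514.8 216.4 109.6]
 [516.4 222.3 110.3]
 [513.8 223.7 111.4]
 [516.2 224.2 108.7]
 [514.2 221.1 106.9]]
pos [ 249.9 -599.4  181.3] head 22.6 gap 94.0 F [-0.4  1.5 -0.1] shift [-0.6  0.2 -0. ] turn 22.6<stdin>:13: RuntimeWarning: Mean of empty slice.
  ret = um.true_divide(
```

```bash
python3 -m creep '[[0,0,-0.035,0,7],[0,0,-0.035,0,7],[0,0,-0.035,0,7],[0,0,-0.03,0,7],[0,0,-0.02,0,7]]' 30; python3 -c "
from h import *
go(438,-342,260,-12.3)"
```

```text
time: 0.52
position: [248.7, -594.7, 329.6]
tool_rot: [0.442, -0.435, 0.563, -0.547]
force: [-0.5, 0.1, -0.1]
finger_gap: 93.5
pos [ 248.7 -594.7  329.6] head -13.3 gap 93.5 F [-0.5  0.1 -0.1] shift [-0.2879  0.0747  0.1268] turn -1.0
```

```bash
python3 -m creep '[[0,-0.036,0,0.016,-1],[0,-0.036,0,0.016,0],[0,-0.036,0,0.016,0],[0,-0.036,0,0.016,0],[0,-0.036,0,0.016,0]]'; python3 -m creep '[[0,-0.036,0,0.016,0],[0,-0.036,0.02,0.016,0],[0,-0.03,0.02,0.014,0],[0,0,0.01,0,0],[0,0,0,0,0]]'; python3 -c "
from h import *
go(438,-342,175,-12.3)"
```

```text
time: 0.93
position: [366.1, -439.1, 336.8]
tool_rot: [0.441, -0.437, 0.56, -0.55]
force: [1.4, 0.1, 0.4]
finger_gap: 94.2
time: 1.35
position: [437.7, -342.0, 288.3]
tool_rot: [0.444, -0.438, 0.557, -0.548]
force: [-1.2, 0.1, -0.2]
finger_gap: 93.9
pos [ 437.7 -342.   288.3] head -12.8 gap 93.9 F [-1.2  0.1 -0.2] shift [0.0015 0.1133 0.0009] turn -0.5
```

```bash
python3 -m creep '[[0,0,0.03,0,-0.5],[0,0,0.03,0,0],[0,0,0.025,0,0],[0,0,0.012,0,0],[0,0,0,0,0]]'; python3 - <<'E'
from h import *
go(438,-342,175,-12.3)
c=snap('side','s1'); S=cloud(c)
q=S[(S[...,2]>50)&(S[...,2]<160)&(S[...,0]>380)&(S[...,0]<510)&(S[...,1]>-400)&(S[...,1]<-320)]
print(fithook(q,[465.5,-348,137,-12]))
i=cv2.imread('pics/s1.png'); cv2.imwrite('pics/s1c.png',cv2.resize(i[90:220,230:380],None,fx=4,fy=4,interpolation=cv2.INTER_CUBIC))
E
```

```text
time: 1.77
position: [436.4, -345.3, 190.7]
tool_rot: [0.445, -0.441, 0.554, -0.548]
force: [-0.7, 0.8, 0.2]
finger_gap: 94.1
pos [ 436.4 -345.3  190.7] head -12.5 gap 94.1 F [-0.7  0.8  0.2] shift [-0.0034  0.0157  0.0009] turn -0.2
(array([ 465.84154692, -345.46405256,  137.17378814,  -18.48067247]), 120, np.float64(2.10167666262636))
```

View pics/s1c.png

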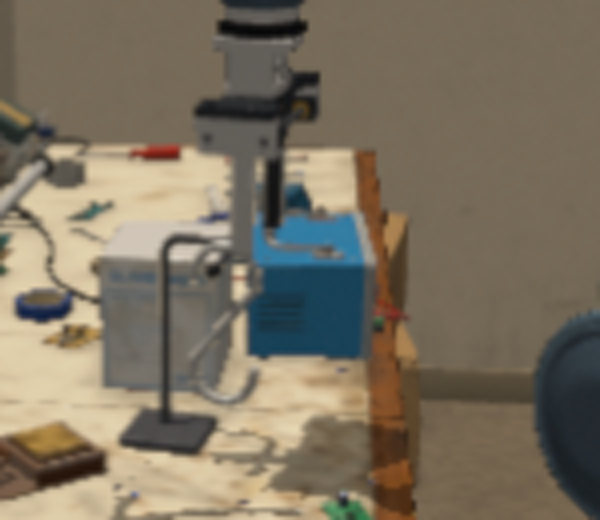

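```bash
python3 -m creep '[[0,-0.003,0.012,0.001,0],[0,0,0.002,0,0],[255,0,0,0,0],[255,0,0,0,0],[255,0,0,0,0]]' 30; python3 -m creep '[[255,0,0,0,0],[255,0,0,0,0],[255,0,0,0,0],[255,0,0,0,0],[255,0,0,0,0]]';  python3 - <<'E'
from h import *
go(438,-342,175,-12.3)
E
```

```text
time: 2.23
position: [440.2, -347.0, 183.0]
tool_rot: [-0.444, 0.44, -0.551, 0.553]
force: [0.4, 0.2, 0.2]
finger_gap: 77.2
time: 2.65
position: [441.2, -347.9, 185.6]
tool_rot: [-0.445, 0.44, -0.549, 0.554]
force: [-0.4, -0.8, -0.7]
finger_gap: 44.0
pos [ 441.2 -347.9  185.6] head -12.6 gap 44.0 F [-0.4 -0.8 -0.7] shift [-0.0051  0.0105 -0.0045] turn -0.3
```

```bash
python3 -m creep '[[100,-0.005,0.009,-0.003,0],[100,0,0,0,0],[100,0,0,0,0],[100,0,0,0,0],[100,0,0,0,0]]' 30; python3 - <<'E'
from h import *
for _ in range(3):
    go(438,-342,175,-12.3); 
E
```

```text
time: 3.07
position: [439.0, -341.2, 174.9]
tool_rot: [-0.445, 0.44, -0.55, 0.554]
force: [0.4, -0.2, -0.2]
finger_gap: 57.4
pos [ 439.  -341.2  174.9] head -12.6 gap 57.4 F [ 0.4 -0.2 -0.2] shift [ 0.001  -0.0001 -0.0008] turn -0.3
pos [ 439.  -341.2  174.9] head -12.6 gap 57.4 F [ 0.4 -0.2 -0.2] shift [ 0.001  -0.0001 -0.0008] turn -0.3
pos [ 439.  -341.2  174.9] head -12.6 gap 57.4 F [ 0.4 -0.2 -0.2] shift [ 0.001  -0.0001 -0.0008] turn -0.3
```

Now close fully.

```bash
for i in 1 2; do python3 -m creep '[[255,0,0,0,0],[255,0,0,0,0],[255,0,0,0,0],[255,0,0,0,0],[255,0,0,0,0]]' 30 | tr '\n' ' '; done; python3 -c "
from h import *
go(438,-342,175,-12.3)"
```

```text
time: 3.48 position: [439.1, -341.5, 175.2] tool_rot: [-0.445, 0.44, -0.549, 0.554] force: [0.2, -0.3, 0.3] finger_gap: 27.5 time: 3.9 position: [439.2, -341.6, 175.3] tool_rot: [-0.445, 0.44, -0.549, 0.554] force: [0.1, -1.0, -0.6] finger_gap: 8.9 pos [ 439.2 -341.6  175.3] head -12.6 gap 8.9 F [ 0.1 -1.  -0.6] shift [ 0.0007  0.0003 -0.0011] turn -0.3
```

```bash
python3 -m creep '[[255,0,0,0,0],[255,0,-0.015,0,0],[255,0,-0.015,0,0],[255,0,-0.01,0,0],[255,0,0,0,0]]' 30; python3 -c "
from h import *
go(438,-342,221,-12.3)"
```

```text
time: 4.32
position: [437.9, -340.6, 214.9]
tool_rot: [-0.445, 0.44, -0.551, 0.553]
force: [0.1, 0.2, -0.1]
finger_gap: 9.1
pos [ 437.9 -340.6  214.9] head -12.6 gap 9.1 F [ 0.1  0.2 -0.1] shift [ 0.0014 -0.0061  0.0005] turn -0.3
```

```bash
python3 -m creep '[[255,0.001,-0.005,0,0],[255,0,0,0,0],[255,0,0,-0.02,0],[255,0,0,-0.03,0],[255,0,0,-0.03,0]]'; python3 -m creep '[[255,0,0,-0.01,0],[255,0,0,0,0],[255,0,0,0,0],[255,0,-0.035,0,0],[255,0,-0.035,0,0]]';python3 - <<'E'
from h import *
go(520,-115,340,-4)
c=snap('side','s2')
i=cv2.imread('pics/s2.png'); cv2.imwrite('pics/s2c.png',cv2.resize(i[90:220,230:380],None,fx=4,fy=4,interpolation=cv2.INTER_CUBIC))
E
```

```text
time: 4.73
position: [360.0, -323.9, 217.7]
tool_rot: [-0.446, 0.441, -0.55, 0.551]
force: [-0.5, -0.7, 0.0]
finger_gap: 9.3
time: 5.15
position: [345.3, -317.4, 279.0]
tool_rot: [0.446, -0.439, 0.558, -0.545]
force: [1.3, -1.1, 0.9]
finger_gap: 9.0
pos [ 345.3 -317.4  279. ] head -12.5 gap 9.0 F [ 1.3 -1.1  0.9] shift [-0.2366 -0.0577  0.1262] turn -8.5
```

View pics/s2c.png

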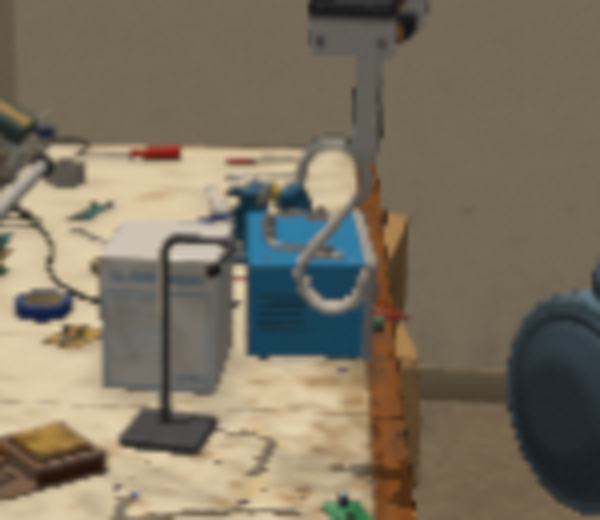

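```bash
python3 -m creep '[[255,-0.034,-0.012,0.01,-2],[255,-0.034,-0.012,0.012,-2],[255,-0.034,-0.01,0.012,-2],[255,-0.034,-0.01,0.012,-2],[255,-0.034,0,0.012,0]]'; python3 -m creep '[[255,-0.034,0,0.012,0],[255,-0.02,0,0.01,0],[255,0,0,0,0],[255,0,0,0,0],[255,0,0,0,0]]';python3 - <<'E'
from h import *
go(495,-115,323,-4)
c=snap('side','s3');S=cloud(c)
o=arm.get_obs();p=o['position']
q=S[(S[...,2]>150)&(S[...,2]<400)&(np.abs(S[...,0]-p[0]-28)<60)&(np.abs(S[...,1]-p[1])<40)]
print(fithook(q,[p[0]+28,p[1]-2,p[2]-38,-4]))
c=snap('top','t3');T=cloud(c)
q=T[(T[...,2]>150)&(T[...,2]<345)&(np.abs(T[...,0]-p[0]-28)<60)&(np.abs(T[...,1]-p[1])<40)]
print(fithook(q,[p[0]+28,p[1]-2,p[2]-38,-4]))
E
```

```text
time: 5.62
position: [436.9, -162.8, 338.0]
tool_rot: [-0.482, 0.475, -0.519, 0.522]
force: [0.0, -0.6, 0.3]
finger_gap: 9.1
time: 6.03
position: [471.2, -101.7, 339.9]
tool_rot: [-0.487, 0.477, -0.515, 0.519]
force: [-0.5, -0.1, -1.2]
finger_gap: 9.2
pos [ 471.2 -101.7  339.9] head -4.0 gap 9.2 F [-0.5 -0.1 -1.2] shift [0.0117 0.0172 0.0244] turn 0.0
(array([495.50594662, -97.52916892, 305.81147211,  -6.87236237]), 347, np.float64(2.431342963901759))
(array([ 499.02972057, -104.08011868,  301.79324316,   -4.        ]), 0, np.float64(nan))
  return _methods._mean(a, axis=axis, dtype=dtype,
  ret = ret.dtype.type(ret / rcount)
```

```bash
python3 -m creep '[[255,0.01,0.016,0.02,0],[255,0,0,0.015,0],[255,0,0,0,0],[255,0,0,0,0],[255,0,0,0,0]]';python3 - <<'E'
from h import *
go(589,-115,324,-4)
c=snap('side','s3');S=cloud(c)
o=arm.get_obs();p=o['position']
q=S[(S[...,2]>p[2]-130)&(S[...,2]<p[2]+50)&(np.abs(S[...,0]-p[0]-28)<45)&(np.abs(S[...,1]-p[1])<40)]
print(fithook(q,[p[0]+28,p[1]-2,p[2]-38,-4]))
q=S[(S[...,2]>280)&(S[...,2]<340)&(S[...,0]>590)&(S[...,0]<650)&(S[...,1]>-90)&(S[...,1]<-30)]; print('rail',np.median(q,0),q.min(0),q.max(0))
i=cv2.imread('pics/s3.png'); cv2.imwrite('pics/s3c.png',cv2.resize(i[80:230,150:350],None,fx=4,fy=4,interpolation=cv2.INTER_CUBIC))
E
```

```text
time: 6.55
position: [504.6, -120.7, 323.7]
tool_rot: [-0.484, 0.475, -0.517, 0.522]
force: [-0.7, 0.8, -1.3]
finger_gap: 9.3
pos [ 504.6 -120.7  323.7] head -4.6 gap 9.3 F [-0.7  0.8 -1.3] shift [-0.0125  0.001   0.0837] turn -0.6
(array([ 528.28373229, -117.11888696,  289.50280434,   -9.33477078]), 319, np.float64(2.4060246086261854))
rail [616.72775089 -62.14397159 314.42672679] [612.74672216 -89.87464869 306.37599749] [624.0266328  -30.28810327 317.53962337]
```

View pics/s3c.png

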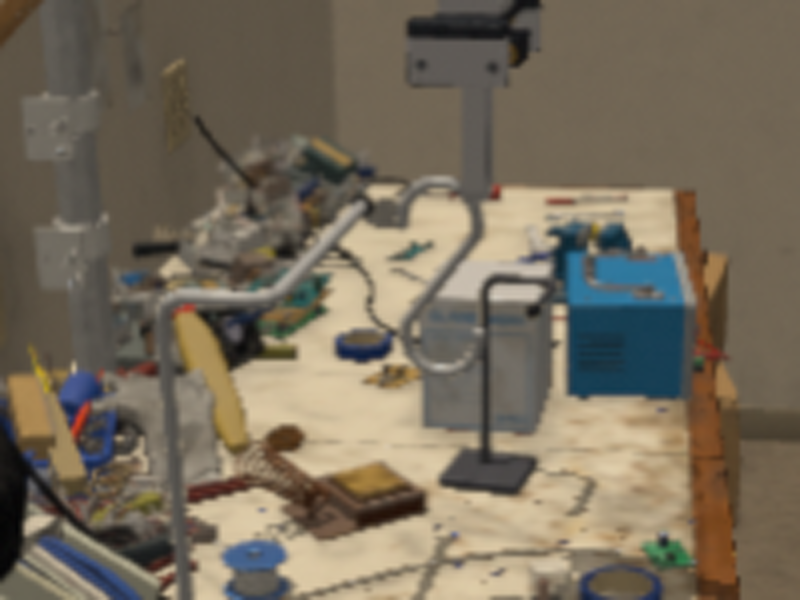

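```bash
python3 -m creep '[[255,-0.006,0.003,0.02,0],[255,0,0,0.02,0],[255,0,0,0,0],[255,0,0,0,0],[255,0,0,0,0]]';python3 - <<'E'
from h import *
go(590,-115,321.5,-4)
E
```

```text
time: 7.02
position: [543.2, -118.8, 323.3]
tool_rot: [-0.483, 0.474, -0.517, 0.524]
force: [0.6, 0.3, -0.4]
finger_gap: 9.3
pos [ 543.2 -118.8  323.3] head -4.8 gap 9.3 F [ 0.6  0.3 -0.4] shift [-0.0077  0.0025  0.0463] turn -0.8
```

```bash
python3 -m creep '[[255,0,0.0025,0.015,-0.8],[255,0,0,0.015,0],[255,0,0,0.015,0],[255,0,0,0,0],[255,0,0,0,0]]';python3 - <<'E'
from h import *
go(590,-115,321.5,-4)
c=snap('side','s4');S=cloud(c)
o=arm.get_obs();p=o['position']
q=S[(S[...,2]>p[2]-130)&(S[...,2]<p[2]-20)&(np.abs(S[...,0]-p[0]-28)<45)&(np.abs(S[...,1]-p[1])<40)]
print(fithook(q,[p[0]+28,p[1]-2,p[2]-36,-4]))
i=cv2.imread('pics/s4.png'); cv2.imwrite('pics/s4c.png',cv2.resize(i[105:195,190:310],None,fx=5,fy=5,interpolation=cv2.INTER_CUBIC))
E
```

```text
time: 7.43
position: [585.3, -122.5, 323.8]
tool_rot: [-0.487, 0.478, -0.513, 0.521]
force: [-0.5, 0.6, -0.9]
finger_gap: 9.1
pos [ 585.3 -122.5  323.8] head -4.0 gap 9.1 F [-0.5  0.6 -0.9] shift [-0.0078  0.0024  0.0042] turn -0.0
(array([ 610.40012253, -124.48677432,  285.0427013 ,   -3.79228917]), 161, np.float64(1.7698520971978584))
```

View pics/s4c.png

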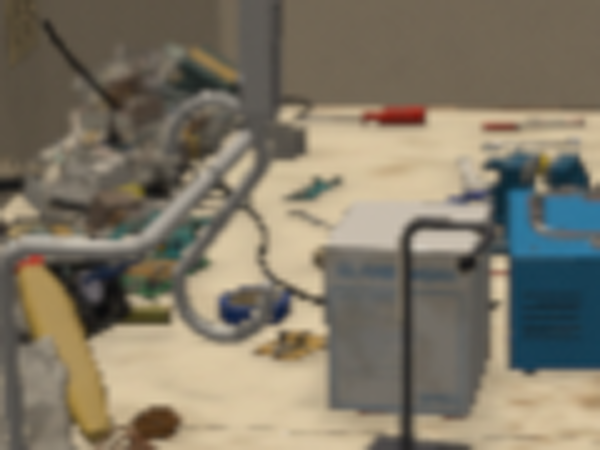

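```bash
python3 -m creep '[[255,0,0.0,0.005,0],[255,0,0.01,0,0],[255,0,0.01,0,0],[255,0,0.007,0,0],[255,0,0,0,0]]';python3 - <<'E'
from h import *
go(590,-118,286,-4)
c=snap('side','s5');S=cloud(c)
o=arm.get_obs();p=o['position']
q=S[(S[...,2]>p[2]-130)&(S[...,2]<p[2]-20)&(np.abs(S[...,0]-p[0]-28)<45)&(np.abs(S[...,1]-p[1])<40)]
print(fithook(q,[p[0]+28,p[1]-2,p[2]-36,-4]))
E
```

```text
time: 7.9
position: [588.5, -122.7, 294.9]
tool_rot: [-0.486, 0.477, -0.513, 0.522]
force: [0.5, -0.5, -0.7]
finger_gap: 9.1
pos [ 588.5 -122.7  294.9] head -4.1 gap 9.1 F [ 0.5 -0.5 -0.7] shift [-0.0048  0.009   0.001 ] turn -0.1
(array([ 613.9113026 , -124.58188212,  256.82358063,   -6.6977596 ]), 168, np.float64(1.9545184797900268))
```

```bash
python3 -m creep '[[255,0,0.004,0.002,0],[255,0,0.003,0,0],[255,0,0,0,0],[255,0,0,0,0],[255,0,0,0,0]]';python3 - <<'E'
from h import *
go(590,-118,286,-4)
c=snap('side','s5');S=cloud(c)
o=arm.get_obs();p=o['position']
q=S[(S[...,2]>p[2]-130)&(S[...,2]<p[2]-20)&(np.abs(S[...,0]-p[0]-28)<45)&(np.abs(S[...,1]-p[1])<40)]
print(fithook(q,[p[0]+28,p[1]-2,p[2]-36,-4]))
E
```

```text
time: 8.37
position: [591.0, -122.9, 287.8]
tool_rot: [-0.486, 0.477, -0.513, 0.522]
force: [-0.3, 1.0, -0.5]
finger_gap: 9.2
pos [ 591.  -122.9  287.8] head -4.1 gap 9.2 F [-0.3  1.  -0.5] shift [-0.0048  0.0018 -0.0014] turn -0.1
(array([ 616.32099844, -125.2529924 ,  249.79408919,   -5.3222599 ]), 168, np.float64(1.8597757101381511))
```

```bash
python3 -m creep '[[255,0,0.003,0,0],[255,0,0,0,0],[255,0,0,0,0],[255,0,0,0,0],[255,0,0,0,0]]';python3 -m creep '[[200,0,0,0,0],[160,0,0,0,0],[120,0,0,0,0],[90,0,0,0,0],[90,0,0,0,0]]'; python3 -m creep '[[90,0,0,0,0],[90,0,0,0,0],[90,0,0,0,0],[90,0,0,0,0],[90,0,0,0,0]]'; python3 - <<'E'
from h import *
go(590,-118,286,-4)
c=snap('side','s5');S=cloud(c)
o=arm.get_obs();p=o['position']
q=S[(S[...,2]>p[2]-130)&(S[...,2]<p[2]-20)&(np.abs(S[...,0]-p[0]-28)<45)&(np.abs(S[...,1]-p[1])<40)]
print(fithook(q,[p[0]+28,p[1]-2,p[2]-36,-4]))
E
```

```text
time: 8.83
position: [591.7, -123.2, 286.2]
tool_rot: [-0.487, 0.477, -0.512, 0.523]
force: [0.1, -0.3, 0.1]
finger_gap: 9.1
time: 9.25
position: [591.8, -123.2, 286.5]
tool_rot: [-0.487, 0.477, -0.512, 0.523]
force: [-0.0, 0.8, -0.7]
finger_gap: 39.0
time: 9.67
position: [591.9, -123.3, 286.5]
tool_rot: [-0.487, 0.477, -0.512, 0.523]
force: [-0.3, -0.3, 0.3]
finger_gap: 60.1
pos [ 591.9 -123.3  286.5] head -4.1 gap 60.1 F [-0.3 -0.3  0.3] shift [-0.0051  0.0005 -0.0023] turn -0.1
(array([ 615.47279402, -124.49729784,  248.79374593,   -3.18374309]), 170, np.float64(1.8086434708330257))
```

```bash
python3 -m creep '[[90,0,0,-0.03,0],[90,0,0,-0.035,0],[90,0,0,-0.035,0],[60,0,0,-0.02,0],[0,0,0,0,0]]'; python3 - <<'E'
from h import *
np.set_printoptions(suppress=True,precision=0)
go(440,187.3,150,0.5)
c=dict(np.load('pics/top0.npz'));P=cloud(c)
for v in range(95,215,6):
    r=P[v,205:247]; i=np.argsort(-r[:,2])[:2]; print(v,(i+205),r[i].tolist())
s=snap('side','s6');S=cloud(s)
q=S[(S[...,2]>160)&(S[...,2]<330)&(np.abs(S[...,0]-616)<45)&(np.abs(S[...,1]+124)<40)]
print(fithook(q,[616,-124,248,-4]))
t=snap('top','t6')
i=cv2.imread('pics/s6.png'); j=cv2.imread('pics/t6.png');f=lambda i:cv2.resize(i,None,fx=3,fy=3,interpolation=cv2.INTER_CUBIC)
cv2.imwrite('pics/c6.png',np.hstack([f(i[90:290,180:310]),f(j[90:290,160:290])]))
E
```

```text
time: 10.13
position: [468.5, -114.3, 281.3]
tool_rot: [-0.487, 0.478, -0.513, 0.522]
force: [0.5, -0.2, 1.0]
finger_gap: 71.0
pos [ 468. -114.  281.] head -4.0 gap 71.0 F [ 0. -0.  1.] shift [-0.  0. -0.] turn -4.5
95 [244 243] [[823.3833792946118, 22.85643347865789, 203.92716986082382], [823.3459145996353, 25.626441319302423, 203.89459380788867]]
101 [242 243] [[812.0652084880392, 28.533429321059185, 187.05298692043152], [812.6127876514012, 25.759130601346836, 185.62727497874334]]
107 [246 242] [[400.06467305495084, 0.05421173834663381, 1366.4007067734872], [799.6951023563174, 28.614457146074063, 172.26991987026054]]
113 [241 242] [[786.1652083431089, 31.49727655031264, 159.74713539735558], [788.1827302333088, 28.781027252793614, 153.5966854287276]]
119 [238 241] [[400.06467305495084, 0.05421173834663381, 1366.4007067734872], [773.2181355510079, 31.61025150242689, 144.43335776900585]]
125 [246 245] [[706.44179134881, 14.544757249485643, 313.5698152244995], [708.5123925192001, 17.152500221897586, 306.3108416037951]]
131 [246 245] [[690.5148055946961, 14.285899329461891, 315.85223229
[... 1190 characters left out ...]
3381, 1366.4007067734872], [595.6008137066909, 71.2718675806569, 35.97720212002446]]
191 [227 228] [[577.3162938002148, 74.20710350753843, 32.10480750657189], [578.3394146100345, 71.49938092719705, 24.74099182989994]]
197 [226 225] [[559.715421951416, 77.50346101223258, 22.064990877800255], [560.0105422537416, 80.79240350059753, 19.2074756335835]]
203 [246 225] [[400.06467305495084, 0.05421173834663381, 1366.4007067734872], [541.6889338038806, 80.71395311933233, 13.979488665201416]]
209 [223 222] [[400.06467305495084, 0.05421173834663381, 1366.4007067734872], [523.0159410219148, 89.94611763598985, 10.264364315242346]]
(array([ 615., -125.,  248.,   -7.]), 307, np.float64(1.9926446293851714))
```

View pics/c6.png

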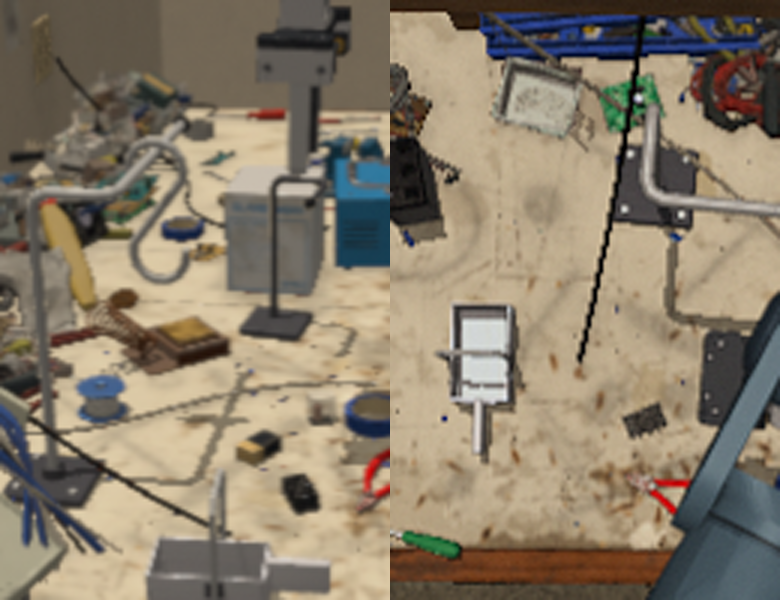

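```bash
python3 -m creep '[[0,-0.036,0,-0.008,-1],[0,-0.036,0,-0.008,-1],[0,-0.036,0,-0.006,-1],[0,-0.036,0,-0.006,-1],[0,-0.036,0,-0.006,-0.5]]'; python3 -m creep '[[0,-0.036,0,0,0],[0,-0.036,0.02,0,0],[0,-0.033,0.03,0,0],[0,0,0.03,0,0],[0,0,0,0,0]]';python3 - <<'E'
from h import *
go(436,187.3,25,0.5)
E
```

```text
time: 10.65
position: [448.8, 66.7, 281.7]
tool_rot: [-0.505, 0.495, -0.494, 0.506]
force: [-0.4, 0.3, 0.1]
finger_gap: 94.0
time: 11.07
position: [455.6, 182.9, 205.0]
tool_rot: [0.511, -0.494, 0.49, -0.505]
force: [-1.2, 0.6, -1.4]
finger_gap: 94.2
pos [455.6 182.9 205. ] head 0.6 gap 94.2 F [-1.2  0.6 -1.4] shift [-0.0044  0.1793 -0.0253] turn 0.1
```

```bash
python3 -m creep '[[0,-0.004,0.02,-0.018,0],[0,0,0.03,0,0],[0,0,0.03,0,0],[0,0,0,0,0],[0,0,0,0,0]]';python3 - <<'E'
from h import *
go(436,187.3,25,0.5); print(rot(arm.get_obs()['tool_rot'])[:,1])
c=snap('side','s7');S=cloud(c)
q=S[(S[...,2]>105)&(S[...,2]<130)&(S[...,0]>500)&(S[...,0]<535)&(S[...,1]>150)&(S[...,1]<230)]; print(np.median(q,0))
E
```

```text
time: 11.48
position: [446.7, 188.8, 128.0]
tool_rot: [0.513, -0.493, 0.488, -0.506]
force: [0.6, -0.3, -0.3]
finger_gap: 93.8
pos [446.7 188.8 128. ] head 0.6 gap 93.8 F [ 0.6 -0.3 -0.3] shift [ 0.0017  0.1025 -0.0146] turn 0.1
[ 0.03715275  0.00303091 -0.999305  ]
[516.06395891 200.35409879 118.67644371]
```

```bash
python3 -m creep '[[0,0.001,0.03,-0.012,0],[0,0,0.03,0,0],[0,0,0.025,0,0],[0,0,0.005,0,0],[0,0,0,0,0]]';python3 - <<'E'
from h import *
go(436,187.3,25,0.5)
E
```

```text
time: 11.95
position: [451.9, 188.8, 49.6]
tool_rot: [0.519, -0.485, 0.484, -0.511]
force: [-0.1, 0.5, 0.3]
finger_gap: 94.0
pos [451.9 188.8  49.6] head 0.4 gap 94.0 F [-0.1  0.5  0.3] shift [ 0.0015  0.0235 -0.0173] turn -0.1
```

```bash
python3 -m creep '[[0,0.001,0,-0.014,0],[0,0,0.011,0,0],[0,0,0.01,0,0],[0,0,0,0,0],[0,0,0,0,0]]';python3 - <<'E'
from h import *
go(436,187.3,25,0.5); print(rot(arm.get_obs()['tool_rot'])[:,1],arm.get_obs()['joints'])
E
```

```text
time: 12.37
position: [448.7, 188.8, 35.9]
tool_rot: [0.523, -0.48, 0.481, -0.515]
force: [0.5, 0.2, -0.6]
finger_gap: 93.6
pos [448.7 188.8  35.9] head 0.4 gap 93.6 F [ 0.5  0.2 -0.6] shift [ 0.0015  0.0099 -0.0136] turn -0.1
[ 0.07710478  0.00953496 -0.9969774 ] [ 0.16705623  0.00251382  2.12116245 -0.00423281  0.94022521  1.73349288]
```

```bash
python3 -m creep '[[0,0.001,0.009,-0.013,0],[0,0,0.002,-0.004,0],[60,0,0,0,0],[120,0,0,0,0],[160,0,0,0,0]]' 50;python3 - <<'E'
from h import *
go(436,187.3,25,0.5); print(rot(arm.get_obs()['tool_rot'])[:,1])
E
```

```text
time: 12.78
position: [436.5, 188.3, 26.2]
tool_rot: [0.524, -0.478, 0.48, -0.516]
force: [-0.5, 0.5, 0.4]
finger_gap: 77.5
pos [436.5 188.3  26.2] head 0.3 gap 77.5 F [-0.5  0.5  0.4] shift [ 0.001   0.0011 -0.0006] turn -0.2
[ 0.08241427  0.01035823 -0.99654433]
```

```bash
for i in 1 2 3; do python3 -m creep '[[255,0,0,0,0],[255,0,0,0,0],[255,0,0,0,0],[255,0,0,0,0],[255,0,0,0,0]]' 55|tr '\n' ' ';echo; done; python3 - <<'E'
from h import *
go(436,187.3,25,0.5); print(rot(arm.get_obs()['tool_rot'])[:,1])
E
```

```text
time: 13.2 position: [438.8, 188.5, 27.9] tool_rot: [0.525, -0.477, 0.479, -0.517] force: [0.2, 0.0, 0.0] finger_gap: 44.0 
time: 13.62 position: [438.8, 188.5, 27.9] tool_rot: [0.525, -0.477, 0.479, -0.517] force: [0.7, 0.4, -0.4] finger_gap: 10.8 
time: 14.03 position: [438.8, 188.5, 27.8] tool_rot: [0.525, -0.477, 0.479, -0.517] force: [0.0, -1.0, 0.4] finger_gap: 0.1 
pos [438.8 188.5  27.8] head 0.3 gap 0.1 F [ 0.  -1.   0.4] shift [ 0.0012  0.0025 -0.003 ] turn -0.2
[ 0.08544256  0.01084232 -0.9962841 ]
```

```bash
python3 - <<'E'
from h import *
c=snap('side','s8');t=snap('top','t8')
i=cv2.imread('pics/s8.png'); j=cv2.imread('pics/t8.png')
cv2.imwrite('pics/c8.png',np.hstack([cv2.resize(i[235:335,200:310],None,fx=4,fy=4,interpolation=cv2.INTER_CUBIC),cv2.resize(j[170:270,140:230],None,fx=4,fy=4,interpolation=cv2.INTER_CUBIC)]))
S=cloud(c);q=S[(S[...,2]>105)&(S[...,2]<130)&(S[...,0]>480)&(S[...,0]<555)&(S[...,1]>150)&(S[...,1]<230)]; print(np.median(q,0),len(q))
E
```

```text
[516.11128472 199.4178627  118.82704244] 37
```

View pics/c8.png

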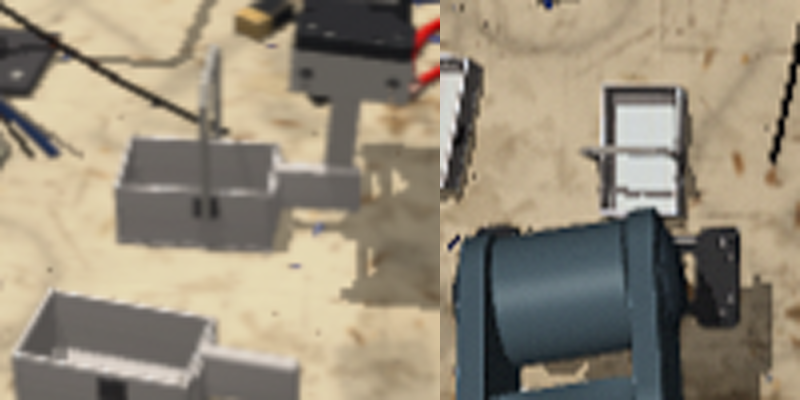

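```bash
python3 - <<'E'
from h import *
np.set_printoptions(suppress=True,precision=1)
for f in ('s6','s7','s8'):
    c=dict(np.load('pics/%s.npz'%f));S=cloud(c)
    if f=='s8': rows,cols=range(256,276,4),range(278,296,2)
    elif f=='s7': continue
    else: rows,cols=range(112,146,6),range(270,292,2)
    for r in rows: print(f,r,S[r,list(cols)].astype(int).tolist())
o=arm.get_obs(); print(o['position'],o['joints'],rot(o['tool_rot']))
E
```

```text
s6 112 [[490, -30, 417], [485, -34, 417], [479, -33, 417], [474, -35, 416], [468, -32, 417], [463, -30, 417], [457, -30, 418], [452, -29, 418], [447, -30, 418], [442, -30, 418], [436, -32, 417]]
s6 118 [[715, -2441, -143], [699, -2458, -147], [680, -2443, -143], [474, -34, 400], [468, -32, 401], [463, -33, 401], [457, -28, 402], [452, -34, 400], [447, -34, 401], [441, -31, 401], [542, -2444, -142]]
s6 124 [[718, -2477, -205], [698, -2447, -197], [684, -2486, -207], [476, -66, 376], [471, -66, 376], [465, -67, 376], [460, -66, 376], [459, -153, 355], [454, -159, 354], [559, -2455, -197], [543, -2476, -202]]
s6 130 [[624, -1462, 0], [611, -1459, 1], [598, -1451, 4], [388, 1059, 647], [471, -67, 359], [465, -65, 359], [460, -70, 358], [459, -148, 338], [522, -1436, 9], [510, -1458, 3], [498, -1455, 4]]
s6 136 [[610, -1314, 2], [600, -1334, -3], [587, -1326, 0], [476, -64, 342], [471, -66, 342], [465, -65, 342], [460, -71, 341], [458, -144, 321], [516, -1328, 0], [488, -999, 89], [477, -985, 93]]
s6 142 [[598, -1183, 2], [587, -1183, 3], [577, -1202, -1], [477, -68, 324], [471, -64, 325]
[... 258 characters left out ...]
, 158]]
s8 260 [[461, 44, 4], [455, 43, 4], [440, 199, 103], [435, 199, 103], [430, 198, 103], [425, 201, 105], [427, 31, -1], [414, 267, 147], [409, 268, 148]]
s8 264 [[460, 60, 1], [454, 59, 0], [440, 198, 90], [435, 199, 91], [430, 196, 90], [425, 201, 94], [426, 56, 0], [420, 53, -1], [415, 51, -2]]
s8 268 [[458, 83, 2], [453, 75, -1], [440, 199, 80], [435, 199, 80], [430, 198, 80], [425, 200, 81], [425, 75, 0], [419, 74, -1], [414, 73, -1]]
s8 272 [[457, 96, -2], [451, 98, 0], [440, 201, 69], [435, 202, 70], [430, 199, 68], [425, 200, 70], [424, 97, 0], [418, 95, 0], [413, 92, -1]]
[438.8 188.5  27.8] [ 0.2 -0.   2.2 -0.   0.9  1.7] [[ 0.   0.1  1. ]
 [-1.   0.   0. ]
 [-0.  -1.   0.1]]
```

```bash
python3 - <<'E'
from h import *
c=dict(np.load('pics/s8.npz'));S=cloud(c)
for r in range(272,292,1): print(r,S[r,[276,280,282,284,286,288,290,292]].astype(int).tolist())
for f in('s1','s2','s6'):
    c=dict(np.load('pics/%s.npz'%f));S=cloud(c);
    m=(S[...,0]>330)&(S[...,0]<480)&(S[...,1]>-400)&(S[...,1]<-50)&(S[...,2]>120)&(S[...,2]<460)
    # finger: vertical columns
    q=S[m]; 
    for lo in range(130,460,15):
        w=q[(q[:,2]>=lo)&(q[:,2]<lo+15)]
        if len(w): print(f,lo,len(w),np.percentile(w,[10,50,90],axis=0).astype(int).tolist())
E
```

```text
272 [[462, 100, 0], [451, 98, 0], [440, 201, 69], [435, 202, 70], [430, 199, 68], [425, 200, 70], [424, 97, 0], [418, 95, 0]]
273 [[462, 105, 0], [451, 102, 0], [440, 202, 67], [435, 202, 67], [430, 202, 67], [425, 200, 66], [424, 99, -1], [418, 98, -1]]
274 [[462, 108, 0], [451, 106, -1], [440, 202, 64], [435, 202, 64], [430, 200, 63], [429, 102, -2], [423, 105, 0], [418, 103, -1]]
275 [[461, 113, 0], [451, 111, -1], [440, 202, 61], [435, 199, 59], [430, 202, 62], [429, 111, 0], [423, 113, 1], [418, 109, 0]]
276 [[456, 187, 47], [446, 185, 46], [440, 195, 53], [435, 194, 53], [430, 198, 56], [428, 116, 0], [423, 114, 0], [417, 113, 0]]
277 [[455, 193, 48], [445, 188, 45], [440, 190, 46], [435, 189, 46], [430, 189, 46], [425, 188, 47], [423, 118, -1], [417, 116, -1]]
278 [[455, 193, 45], [445, 192, 45], [440, 192, 45], [435, 193, 46], [430, 192, 46], [425, 193, 47], [423, 120, -3], [417, 122, -1]]
279 [[455, 195, 43], [445, 196, 44], [440, 193, 43], [435, 197, 45], [430, 191, 42], [425, 190, 42], [422, 129, 0], [417, 124, -3]]
280 [[455, 190, 37], [445, 194, 40], [440, 193, 40], [435
[... 4356 characters left out ...]
, 207]]
s6 295 9 [[458, -148, 306], [466, -76, 307], [475, -73, 308]]
s6 310 49 [[458, -150, 311], [465, -69, 318], [477, -65, 323]]
s6 325 56 [[459, -150, 326], [465, -67, 331], [476, -64, 338]]
s6 340 55 [[456, -151, 342], [462, -68, 348], [474, -64, 353]]
s6 355 53 [[456, -153, 356], [462, -68, 362], [474, -65, 367]]
s6 370 44 [[460, -70, 370], [468, -66, 376], [476, -64, 383]]
s6 385 16 [[461, -67, 386], [468, -65, 388], [475, -63, 391]]
s6 400 22 [[425, -185, 405], [430, -148, 409], [435, -68, 414]]
s6 415 47 [[427, -186, 417], [434, -153, 422], [439, -96, 426]]
s6 430 61 [[428, -186, 436], [439, -164, 443], [465, -61, 444]]
s6 445 92 [[443, -104, 445], [458, -73, 452], [474, -70, 458]]
```

```bash
for i in 1 2 3; do python3 -m creep '[[40,0,0,0,0],[40,0,0,0,0],[40,0,0,0,0],[40,0,0,0,0],[40,0,0,0,0]]' 55|tr '\n' ' ';echo; done; python3 - <<'E'
from h import *
go(442,187.3,-13,0.5); print(rot(arm.get_obs()['tool_rot'])[:,1])
E
```

```text
time: 14.55 position: [438.7, 188.5, 27.8] tool_rot: [0.525, -0.477, 0.479, -0.517] force: [0.2, 0.1, 1.1] finger_gap: 30.0 
time: 14.97 position: [438.8, 188.5, 27.9] tool_rot: [0.525, -0.477, 0.479, -0.517] force: [-0.2, 1.0, 0.1] finger_gap: 63.3 
time: 15.38 position: [438.8, 188.5, 27.8] tool_rot: [0.525, -0.477, 0.479, -0.517] force: [1.3, 0.2, -0.4] finger_gap: 79.1 
pos [438.8 188.5  27.8] head 0.3 gap 79.1 F [ 1.3  0.2 -0.4] shift [ 0.0016  0.0409 -0.0003] turn -0.2
[ 0.0854916   0.01085395 -0.99627977]
```

```bash
python3 -m creep '[[40,0.001,0.015,0,0],[40,0,0.012,0,0],[40,0,0.008,0,0],[40,0,0,0,0],[40,0,0,0,0]]'; python3 - <<'E'
from h import *
go(442,187.3,-13,0.5); print(rot(arm.get_obs()['tool_rot'])[:,1])
c=snap('side','s9');S=cloud(c)
q=S[(S[...,0]>400)&(S[...,0]<470)&(S[...,1]>222)&(S[...,1]<250)&(S[...,2]>5)&(S[...,2]<90)]
print(len(q)); 
for lo in range(5,90,8):
    w=q[(q[:,2]>=lo)&(q[:,2]<lo+8)]
    if len(w): print(lo,len(w),np.percentile(w,[5,50,95],axis=0).astype(int).tolist())
E
```

```text
time: 15.8
position: [443.1, 188.1, -7.4]
tool_rot: [0.526, -0.476, 0.479, -0.517]
force: [-0.5, -0.5, 0.7]
finger_gap: 79.2
pos [443.1 188.1  -7.4] head 0.3 gap 79.2 F [-0.5 -0.5  0.7] shift [ 0.0009  0.0055 -0.0016] turn -0.2
[ 0.08793639  0.01128432 -0.99606217]
176
13 1 [[444, 232, 19], [444, 232, 19], [444, 232, 19]]
21 14 [[431, 234, 21], [438, 239, 27], [446, 240, 28]]
29 23 [[429, 237, 30], [437, 238, 33], [446, 241, 36]]
37 19 [[430, 237, 38], [439, 239, 40], [446, 241, 44]]
45 20 [[427, 237, 45], [436, 239, 48], [444, 240, 52]]
53 19 [[427, 237, 53], [437, 239, 56], [444, 241, 59]]
61 24 [[427, 238, 61], [436, 240, 65], [444, 242, 68]]
69 21 [[425, 238, 69], [432, 239, 73], [442, 241, 76]]
77 22 [[425, 237, 77], [435, 239, 80], [442, 241, 83]]
85 13 [[425, 237, 85], [432, 239, 86], [441, 241, 88]]
```

```bash
python3 -m creep '[[40,0.001,0.006,-0.001,0],[40,0,0,0,0],[255,0,0,0,0],[255,0,0,0,0],[255,0,0,0,0]]' 58;for i in 1 2 3; do python3 -m creep '[[255,0,0,0,0],[255,0,0,0,0],[255,0,0,0,0],[255,0,0,0,0],[255,0,0,0,0]]' 58|tr '\n' ' ';echo; done;  python3 - <<'E'
from h import *
go(442,187.3,-13,0.5); print(rot(arm.get_obs()['tool_rot'])[:,1])
E
```

```text
time: 16.27
position: [443.8, 187.4, -12.3]
tool_rot: [0.527, -0.475, 0.478, -0.518]
force: [-0.4, -0.4, 0.6]
finger_gap: 62.7
time: 16.68 position: [444.4, 187.5, -11.5] tool_rot: [0.527, -0.475, 0.478, -0.518] force: [-0.3, -0.2, 0.5] finger_gap: 29.5 
time: 17.1 position: [444.6, 187.5, -11.2] tool_rot: [0.527, -0.475, 0.477, -0.518] force: [0.8, 0.2, 0.4] finger_gap: 9.6 
time: 17.52 position: [444.7, 187.5, -11.3] tool_rot: [0.527, -0.475, 0.477, -0.518] force: [0.1, -0.6, 1.2] finger_gap: 9.6 
pos [444.7 187.5 -11.3] head 0.3 gap 9.6 F [ 0.1 -0.6  1.2] shift [ 0.0002  0.0015 -0.0028] turn -0.2
[ 0.09277159  0.01195903 -0.9956156 ]
```

```bash
python3 -m creep '[[255,0,-0.01,0,0],[255,0,-0.02,0,0],[255,0,-0.025,0,0],[255,0,-0.025,0,0],[255,0,-0.02,0,0]]' 58;python3 -m creep '[[255,0,-0.02,0,0],[255,0,-0.02,0,0],[255,0,-0.01,0,0],[255,0,0,0,0],[255,0,0,0,0]]'; cat >> h.py <<'E'
def bail(show=True):
    c=arm.capture('side');S=cloud(c); p=arm.get_obs()['position']; T=rot(arm.get_obs()['tool_rot'])
    h=np.arctan2(T[1,2],T[0,2]); e=np.array([np.cos(h),np.sin(h),0])
    b=p+75*e+[0,0,131]; d=S-b; m=(np.linalg.norm(d[...,:2],axis=-1)<45)&(d[...,2]>-40)&(d[...,2]<40)
    q=S[m]; l=np.array([-e[1],e[0],0]); a=(q-p)@e; s=(q-p)@l
    top=(np.abs(s)<18); top&=q[:,2]>np.percentile(q[top,2],50)-6 if top.any() else True
    print('bail',len(q),np.median(q[top],0).round(1),'fwd of tcp %.1f'%np.median(a[top]),'tool y',T[:,1].round(3))
    # bin rim
    w=S[(((S-p)@e)>20)&(((S-p)@e)<140)&(np.abs((S-p)@l)<40)&(np.abs(S[...,2]-p[2]-56)<40)]
    if len(w): print('bin pts',w.min(0).round(),w.max(0).round())
    return c
E
python3 - <<'E'
from h import *
go(500,0,100,0.5); c=bail(); cv2.imwrite('pics/s10.png',cv2.resize(c['pixels'][200:310,180:320,::-1],None,fx=4,fy=4))
t=arm.capture('top'); 
E
```

```text
time: 17.93
position: [428.5, 185.1, 87.2]
tool_rot: [0.523, -0.48, 0.481, -0.515]
force: [0.3, -0.1, -0.1]
finger_gap: 10.1
time: 18.35
position: [425.4, 185.1, 146.8]
tool_rot: [0.525, -0.477, 0.479, -0.516]
force: [0.0, -0.3, -1.2]
finger_gap: 9.6
pos [425.4 185.1 146.8] head 0.3 gap 9.6 F [ 0.  -0.3 -1.2] shift [0.1862 0.0508 0.0692] turn -0.2
bail 80 [498.6 184.8 277.9] fwd of tcp 73.1 tool y [ 0.085  0.011 -0.996]
bin pts [447. 152. 163.] [555. 222. 241.]
```

View pics/s10.png

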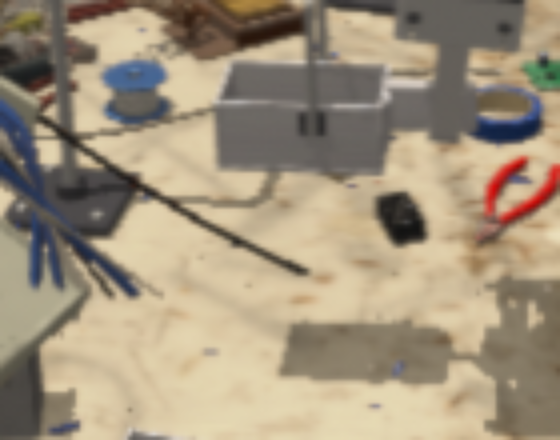

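```bash
python3 -m creep '[[255,0.012,0,0,0],[255,0.024,0,0,0],[255,0.03,0,0,1],[255,0.03,0,0,1],[255,0.03,0,0,1]]' 58;python3 -m creep '[[255,0.03,0,0,1],[255,0.03,0,0,1],[255,0.03,0,0,0],[255,0.03,0,0,0],[255,0.024,0,0,0]]'; python3 -m creep '[[255,0.024,0,0,0],[255,0.012,0,0,0],[255,0.004,0,0,0],[255,0,0,0,0],[255,0,0,0,0]]'; python3 - <<'E'
from h import *
go(425,-119,110,-5); c=bail()
S=cloud(c);q=S[(S[...,2]>160)&(S[...,2]<330)&(np.abs(S[...,0]-616)<45)&(np.abs(S[...,1]+124)<40)]
print(fithook(q,[616,-124,248,-4]))
E
```

```text
time: 18.87
position: [419.9, 59.1, 137.7]
tool_rot: [-0.512, 0.469, -0.495, 0.523]
force: [-0.8, -0.9, -1.3]
finger_gap: 9.7
time: 19.28
position: [405.2, -90.4, 128.2]
tool_rot: [-0.501, 0.461, -0.508, 0.528]
force: [0.4, 0.2, -1.0]
finger_gap: 9.9
time: 19.7
position: [397.5, -134.3, 121.2]
tool_rot: [-0.497, 0.46, -0.514, 0.526]
force: [0.5, 0.4, -2.1]
finger_gap: 9.4
pos [ 397.5 -134.3  121.2] head -4.8 gap 9.4 F [ 0.5  0.4 -2.1] shift [-0.0172  0.013   0.0255] turn 0.2
bail 49 [ 475.1 -140.   250.6] fwd of tcp 78.0 tool y [ 0.05   0.023 -0.998]
bin pts [ 419. -177.  137.] [ 532. -101.  217.]
(array([ 615.6594811 , -124.85867472,  247.58399433,   -5.81044995]), 308, np.float64(2.06293821419667))
```

```bash
python3 -m creep '[[255,-0.007,0.008,0.015,0],[255,-0.007,0.008,0.02,0],[255,0,0.006,0.02,0],[255,0,0,0.015,0],[255,0,0,0,0]]' 58; python3 -m creep '[[255,0,0,0,0],[255,0,0,0,0],[255,0,0,0,0],[255,0,0,0,0],[255,0,0,0,0]]'; python3 - <<'E'
from h import *
go(480,-119,97,-5); c=bail()
E
```

```text
time: 20.17
position: [472.1, -119.3, 101.4]
tool_rot: [-0.499, 0.462, -0.513, 0.524]
force: [-0.0, -0.1, -0.6]
finger_gap: 9.7
time: 20.58
position: [469.8, -116.0, 100.6]
tool_rot: [-0.5, 0.463, -0.513, 0.522]
force: [0.4, 0.3, -0.2]
finger_gap: 9.6
pos [ 469.8 -116.   100.6] head -4.2 gap 9.6 F [ 0.4  0.3 -0.2] shift [0.0024 0.004  0.0102] turn 0.8
bail 65 [ 547.6 -122.6  229.1] fwd of tcp 77.6 tool y [ 0.047  0.025 -0.999]
bin pts [ 490. -160.  117.] [609. -82. 196.]
```

```bash
python3 -m creep '[[255,0,0,0.012,0],[255,0,0,0.014,0],[255,0,0,0.014,0],[255,0,0,0.006,0],[255,0,0,0,0]]' 58; python3 - <<'E'
from h import *
go(480,-119,97,-5); c=bail()
S=cloud(c);q=S[(S[...,2]>160)&(S[...,2]<330)&(np.abs(S[...,0]-616)<45)&(np.abs(S[...,1]+124)<30)]
print(fithook(q,[616,-124,248,-4]))
cv2.imwrite('pics/s11.png',cv2.resize(c['pixels'][110:230,180:320,::-1],None,fx=5,fy=5,interpolation=cv2.INTER_CUBIC))
E
```

```text
time: 21.05
position: [515.8, -120.1, 103.3]
tool_rot: [-0.499, 0.463, -0.513, 0.523]
force: [0.2, 0.4, -0.3]
finger_gap: 9.4
pos [ 515.8 -120.1  103.3] head -4.3 gap 9.4 F [ 0.2  0.4 -0.3] shift [ 0.0017  0.0047 -0.036 ] turn 0.7
bail 129 [ 609.9 -122.2  250.2] fwd of tcp 94.6 tool y [ 0.047  0.025 -0.999]
bin pts [ 537. -162.  119.] [649. -88. 199.]
(array([ 615.70251284, -124.3821101 ,  247.49958897,   -8.11242634]), 300, np.float64(2.102857398590119))
```

View pics/s11.png

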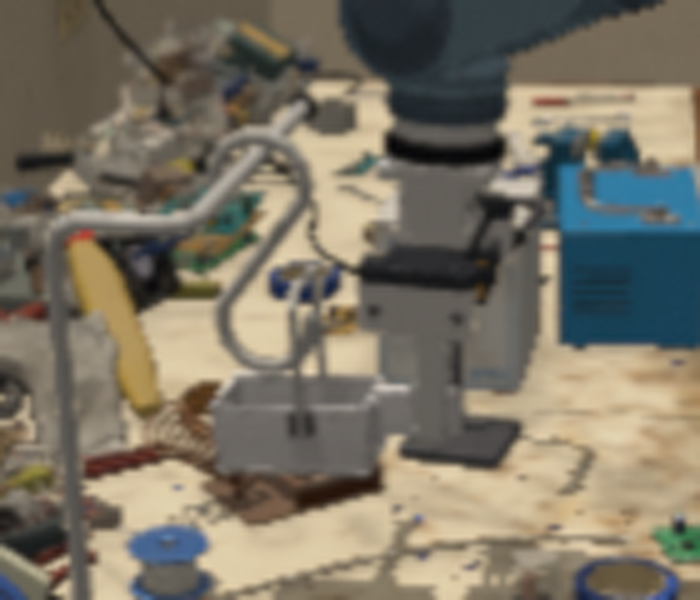

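```bash
python3 -m creep '[[255,0,0,0.01,0],[255,0,0,0.01,0],[255,0,0,0,0],[255,0,0.012,0,0],[255,0,0.012,0,0]]' 58; python3 - <<'E'
from h import *
go(538,-119,55,-5); c=bail()
S=cloud(c);q=S[(S[...,2]>160)&(S[...,2]<330)&(np.abs(S[...,0]-616)<45)&(np.abs(S[...,1]+124)<30)]
print(fithook(q,[616,-124,248,-4]))
cv2.imwrite('pics/s12.png',cv2.resize(c['pixels'][110:230,180:320,::-1],None,fx=5,fy=5,interpolation=cv2.INTER_CUBIC))
E
```

```text
time: 21.52
position: [536.4, -121.7, 80.9]
tool_rot: [-0.499, 0.462, -0.512, 0.524]
force: [-0.8, -0.3, -1.0]
finger_gap: 9.5
pos [ 536.4 -121.7   80.9] head -4.3 gap 9.5 F [-0.8 -0.3 -1. ] shift [-0.0021  0.026   0.0001] turn 0.7
bail 189 [ 626.2 -123.7  213.8] fwd of tcp 91.3 tool y [ 0.045  0.025 -0.999]
bin pts [ 556. -164.   94.] [668. -90. 174.]
(array([ 615.59605514, -124.93694958,  247.60537976,   -6.28151282]), 300, np.float64(2.0041103841568693))
```

View pics/s12.png

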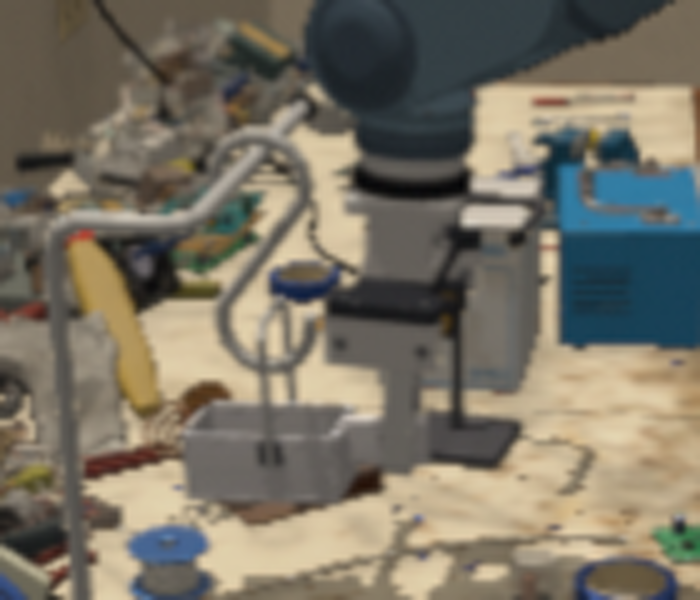

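```bash
python3 -m creep '[[255,0,0.012,0,0],[255,0,0.0,0,0],[255,0,0,0,0],[255,0,0,0,0],[255,0,0,0,0]]' 58; python3 - <<'E'
from h import *
go(538,-119,54,-5); c=bail()
S=cloud(c);q=S[(S[...,2]>150)&(S[...,2]<330)&(np.abs(S[...,0]-616)<45)&(np.abs(S[...,1]+124)<30)]
print(fithook(q,[616,-124,248,-4]))
q=S[(S[...,2]>165)&(S[...,2]<290)&(S[...,0]>450)&(S[...,0]<600)&(S[...,1]>-85)&(S[...,1]<0)]; 
for lo in range(165,290,10):
    w=q[(q[:,2]>=lo)&(q[:,2]<lo+10)]
    if len(w): print(lo,len(w),np.percentile(w,[2,50,98],axis=0).astype(int).tolist())
E
```

```text
time: 21.98
position: [531.2, -118.9, 61.5]
tool_rot: [-0.497, 0.464, -0.517, 0.52]
force: [0.2, 0.3, -0.8]
finger_gap: 9.2
pos [ 531.2 -118.9   61.5] head -4.4 gap 9.2 F [ 0.2  0.3 -0.8] shift [-0.0002  0.0077  0.0065] turn 0.6
bail 158 [ 633.4 -123.1  203.9] fwd of tcp 102.3 tool y [ 0.038  0.028 -0.999]
bin pts [ 551. -161.   78.] [664. -87. 157.]
(array([ 615.95641229, -124.41348061,  247.57769597,   -5.9314354 ]), 305, np.float64(2.070815795354405))
175 5 [[498, -46, 184], [503, -43, 184], [532, -38, 184]]
185 68 [[499, -47, 185], [530, -41, 190], [563, -37, 194]]
195 75 [[497, -47, 195], [530, -41, 199], [563, -37, 204]]
205 56 [[497, -43, 205], [529, -37, 210], [564, -33, 214]]
215 80 [[497, -80, 215], [529, -35, 220], [564, -30, 224]]
225 159 [[498, -84, 225], [529, -55, 227], [561, -32, 233]]
235 38 [[507, -84, 235], [526, -82, 239], [546, -80, 244]]
245 28 [[507, -84, 245], [522, -81, 249], [543, -78, 254]]
255 32 [[494, -84, 255], [522, -82, 260], [541, -80, 264]]
265 32 [[494, -84, 265], [516, -83, 269], [556, -80, 273]]
275 2 [[520, -84, 276], [535, -83, 276], [550, -81, 276]]
```

```bash
python3 -m creep '[[255,0,0.006,0.004,0],[255,0,0.0,0,0],[255,0,0,0,0],[255,0,0,0,0],[255,0,0,0,0]]' 58; python3 - <<'E'
from h import *
go(536,-119,54,-5); c=arm.capture('side')
S=cloud(c);q=S[(S[...,2]>190)&(S[...,2]<330)&(np.abs(S[...,0]-616)<45)&(np.abs(S[...,1]+124)<30)]
print(fithook(q,[616,-124,248,-4]))
E
```

```text
time: 22.45
position: [537.2, -119.7, 56.8]
tool_rot: [-0.498, 0.464, -0.516, 0.521]
force: [-0.1, 0.4, -1.6]
finger_gap: 9.3
pos [ 537.2 -119.7   56.8] head -4.4 gap 9.3 F [-0.1  0.4 -1.6] shift [-0.0005  0.0028 -0.0013] turn 0.6
(array([ 616.22825419, -124.53818054,  246.63239501,   -5.67897605]), 244, np.float64(1.9697512417863474))
```

Lower in small steps until the hook takes the load.

```bash
python3 -m creep '[[255,0,0.003,0,0],[255,0,0.0,0,0],[255,0,0,0,0],[255,0,0,0,0],[255,0,0,0,0]]' 58; python3 -m creep '[[255,0,0.003,0,0],[255,0,0.0,0,0],[255,0,0,0,0],[255,0,0,0,0],[255,0,0,0,0]]' 58; python3 - <<'E'
from h import *
go(536,-119,54,-5); c=arm.capture('side')
cv2.imwrite('pics/s13.png',cv2.resize(c['pixels'][110:230,180:320,::-1],None,fx=5,fy=5,interpolation=cv2.INTER_CUBIC))
E
```

```text
time: 22.92
position: [538.8, -120.2, 55.1]
tool_rot: [-0.498, 0.463, -0.514, 0.522]
force: [-0.3, -0.1, -0.6]
finger_gap: 9.7
time: 23.33
position: [541.5, -121.2, 54.1]
tool_rot: [-0.499, 0.462, -0.512, 0.524]
force: [0.9, -0.3, 1.6]
finger_gap: 9.7
pos [ 541.5 -121.2   54.1] head -4.4 gap 9.7 F [ 0.9 -0.3  1.6] shift [-0.0017 -0.0002 -0.0057] turn 0.6
```

```bash
python3 -m creep '[[255,0,0.002,-0.003,0],[255,0,0.0,0,0],[255,0,0,0,0],[255,0,0,0,0],[255,0,0,0,0]]' 58; python3 - <<'E'
from h import *
f=[]
for _ in range(4): arm.capture('top'); f.append(arm.get_obs()['force'])
print(np.mean(f,0))
go(536,-119,54,-5); c=arm.capture('side')
S=cloud(c);q=S[(S[...,2]>190)&(S[...,2]<330)&(np.abs(S[...,0]-616)<45)&(np.abs(S[...,1]+124)<30)]
print(fithook(q,[616,-124,248,-4]))
q=S[(S[...,2]>150)&(S[...,2]<200)&(S[...,0]>595)&(S[...,0]<635)&(S[...,1]>-112)&(S[...,1]<-85)];print('bail legs',len(q),np.percentile(q,[5,50,95],axis=0).astype(int).tolist())
E
```

```text
time: 23.8
position: [540.4, -121.7, 53.5]
tool_rot: [-0.5, 0.461, -0.511, 0.526]
force: [0.5, -0.7, 2.4]
finger_gap: 9.8
[ 0.11113176 -0.17694473  1.5642842 ]
pos [ 540.5 -121.7   53.5] head -4.4 gap 9.7 F [-0.2  0.1  1.7] shift [-0.0023 -0.0006 -0.0046] turn 0.6
(array([ 615.52197611, -124.99707196,  247.77092513,   -5.17557909]), 246, np.float64(2.0949447470405462))
bail legs 17 [[614, -108, 158], [617, -99, 174], [619, -94, 183]]
```

```bash
python3 -m creep '[[215,0,0,0,0],[205,0,0,0,0],[190,0,0,0,0],[150,0,0,0,0],[80,0,0,0,0]]'; for i in 1 2; do python3 -m creep '[[0,0,0,0,0],[0,0,0,0,0],[0,0,0,0,0],[0,0,0,0,0],[0,0,0,0,0]]'|tr '\n' ' ';done; python3 - <<'E'
from h import *
go(536,-119,54,-5); c=arm.capture('side')
S=cloud(c);q=S[(S[...,2]>190)&(S[...,2]<330)&(np.abs(S[...,0]-616)<45)&(np.abs(S[...,1]+124)<30)]
print(fithook(q,[616,-124,248,-4]))
q=S[(S[...,2]>150)&(S[...,2]<200)&(S[...,0]>595)&(S[...,0]<635)&(S[...,1]>-112)&(S[...,1]<-85)];print('bail legs',len(q),np.percentile(q,[5,50,95],axis=0).astype(int).tolist())
q=S[(S[...,2]>30)&(S[...,2]<130)&(S[...,0]>555)&(S[...,0]<680)&(S[...,1]>-170)&(S[...,1]<-80)];print('bin',q.min(0),q.max(0))
E
```

```text
time: 24.47
position: [538.4, -120.9, 51.6]
tool_rot: [-0.499, 0.462, -0.512, 0.525]
force: [-0.2, -0.3, -0.2]
finger_gap: 34.0
time: 24.88 position: [537.9, -120.7, 51.1] tool_rot: [-0.499, 0.462, -0.513, 0.524] force: [0.3, 0.2, -0.2] finger_gap: 67.3 time: 25.3 position: [538.1, -120.7, 51.2] tool_rot: [-0.499, 0.462, -0.512, 0.524] force: [0.0, -0.3, -0.5] finger_gap: 93.3 pos [ 538.1 -120.7   51.2] head -4.4 gap 93.3 F [ 0.  -0.3 -0.5] shift [-0.0017 -0.0028 -0.002 ] turn 0.6
(array([ 615.63178559, -123.66458831,  247.30184452,   -6.51861215]), 247, np.float64(2.1113861132551444))
bail legs 19 [[613, -109, 157], [617, -97, 175], [619, -92, 183]]
bin [ 556.64251595 -165.43052281   30.10625508] [679.97867673 -87.82781798 128.96328257]
```

Released; back away along -x.

```bash
python3 -m creep '[[0,0,0,-0.015,0],[0,0,0,-0.025,0],[0,0,0,-0.03,0],[0,0,0,-0.03,0],[0,0,0,-0.02,0]]';python3 -m creep '[[0,0,-0.005,-0.02,0],[0,0,-0.01,0,0],[0,0,0,0,0],[0,0,0,0,0],[0,0,0,0,0]]'; for i in 1 2 3 4 5; do python3 -m creep '[[0,0,0,0,0],[0,0,0,0,0],[0,0,0,0,0],[0,0,0,0,0],[0,0,0,0,0]]'>/dev/null;done; python3 - <<'E'
from h import *
np.set_printoptions(suppress=True,precision=1)
go(536,-119,54,-5)
for _ in range(4):
    c=arm.capture('side')
    S=cloud(c);q=S[(S[...,2]>190)&(S[...,2]<330)&(np.abs(S[...,0]-616)<45)&(np.abs(S[...,1]+124)<30)]
    print(fithook(q,[616,-124,248,-4])[0])
    q=S[(S[...,2]>150)&(S[...,2]<200)&(S[...,0]>595)&(S[...,0]<635)&(S[...,1]>-112)&(S[...,1]<-85)];print('bail legs',len(q),np.percentile(q,[5,50,95],axis=0).astype(int).tolist())
    # near side wall of bin (y~-93): top/bottom edge slope
    q=S[(S[...,2]>40)&(S[...,2]<130)&(S[...,0]>565)&(S[...,0]<672)&(S[...,1]>-108)&(S[...,1]<-84)]
    b=[(x,w[:,2].min(),w[:,2].max()) for x in range(570,665,10) for w in [q[(q[:,0]>=x)&(q[:,0]<x+10)]] if len(w)]
    b=np.array(b);print('wall bottom slope',np.polyfit(b[:,0],b[:,1],1),'median z',np.median(b[:,1:],0))
    arm.get_obs()
E
```

```text
time: 25.77
position: [418.7, -112.4, 45.9]
tool_rot: [-0.5, 0.462, -0.51, 0.525]
force: [-0.0, 0.8, -0.6]
finger_gap: 94.0
time: 26.18
position: [392.9, -109.8, 58.4]
tool_rot: [-0.5, 0.462, -0.511, 0.525]
force: [1.6, -0.3, 0.1]
finger_gap: 94.0
pos [ 393.9 -109.6   57.3] head -4.3 gap 94.2 F [-0.2  0.7  1. ] shift [-0.   0.   0.1] turn 0.7
[ 616.  -123.   247.4  -10.7]
bail legs 21 [[613, -109, 153], [617, -98, 174], [618, -92, 184]]
wall bottom slope [-0.  70.7] median z [ 64.8 109.5]
[ 615.6 -124.8  247.7   -5.6]
bail legs 21 [[613, -110, 154], [617, -97, 175], [618, -92, 184]]
wall bottom slope [-0.  67.1] median z [ 64.  109.2]
[ 616.5 -122.9  247.2  -10.2]
bail legs 18 [[614, -103, 155], [617, -98, 175], [618, -93, 183]]
wall bottom slope [ 0.  57.8] median z [ 64.7 108.9]
[ 616.8 -124.5  247.4   -6.4]
bail legs 20 [[614, -111, 157], [617, -96, 176], [618, -92, 184]]
wall bottom slope [-0.  69.7] median z [ 64.7 110.3]
```

```bash
python3 -c "
from bench import arm
print(arm.finish_job())"
```

```text
the job is handed in; nothing more can be done
None
```

The S-hook is hanging on the rail by its upper curl, and the bin with the bail hangs from its lower curl. I've handed the job in at about 29 s; no verdict is reported.

**How it went:** I let go of the hook on the rail well before fetching the bin. The first try at the bin closed on nothing. The camera showed the fingertips about 27 mm above the reported TCP, where the description puts them 11 mm below it. I opened the fingers, went about 40 mm lower and gripped the plate. Nothing had been moved by the miss.

**Last checks, from the side camera's depth map:**
- **Hook:** its crown is about 6.5 mm above the rail axis and within about 2 mm of it sideways. It sits about 15 mm to the right of the bar's middle.
- **Bin:** the bail rests in the lower curl. The underside is about 64 mm above the bench, level to within the noise, and did not move over four captures.
- **Load:** I read an upward push of about 2 N on the tool before letting go, so the hook was already carrying the bin.
- **Robot:** the gripper is open and backed off about 145 mm from the bin.

**Less certain:**
- The hook's fitted yaw scattered between -5 and -11 degrees from capture to capture.
- My 12 picture views ran out just before the release, so those last checks rest on depth data and I did not look at the final scene.
- I did not re-measure the bin without a bail at the end. The arm was not brought near it.

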